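# Load the pot filler, put it in gear and start it

## Robot

A 6-joint arm with a two-finger parallel gripper is mounted at the origin on the work surface. World frame = base frame: x ahead of the robot, y to its left, z up, the work surface at z = 0. Lengths are in mm, angles in rad, forces in N, time in s.
With the tool pointing down it reaches from about 275 to 1000 mm from the base axis. Payload 8.4 kg.
Tool frame: the origin (TCP) lies midway between the tips of the shut fingers; the grasp point (between the pads) lies 19 mm behind it; z points along the fingers, y is the line along which they close (so a half turn about z gives the same grasp; the last joint's range is limited). The gripper opens to 85 mm and grips with 20 to 120 N. Pads are 22 mm wide; open, the fingers measure 114 mm over their backs; the gripper's body (76 mm by 85 mm) begins 54 mm behind the grasp point. The pads swing forward as they close: fully open they stand 13 mm farther back than shut.
Start: joints at [-1.257, 0.353, 1.633, -0, 1.155, -0.002], TCP at [194.109, -594.096, 231.281] pointing down, gripper open.
Joint ranges: [-2.63, 2.63], [-0.92, 2.1], [0.06, 2.66], [-1.3, 4.44], [0, 2.69], [-3.02, 3.02]. Speed limits (rad/s): [2.22, 2.22, 2.79, 3.14, 3.14, 3.14].

## Interface

Orientations are given as [roll, pitch, yaw] about the fixed x, y, z axes, in that order (R = Rz(yaw) Ry(pitch) Rx(roll)).
In Python, from rig import r, imaging gives the robot as it stands. The module is installed in compiled form; this text tells all that it offers.
- The arm moves only by the tool arm_command, never from a script. Its argument "deltas" is a list of rows, each an object of numbers: "hand": the finger opening in mm, from 0 to 85.4; "tx", "ty", "tz": the shift along the tool's x, y, z in mm; "wx", "wy", "wz": the turn, a rotation vector about the tool's x, y, z in rad. A call has 1 to 8 rows; each row shifts and turns the commanded pose from where the row before left it, along the tool's axes as they then stand; what a row does not reach is not made up. A row lasts 1/8 s, in which the tool goes at most 62.5 mm and 10.7 degrees, less where a joint would pass 70% of its speed; a pose out of reach is approached as far as the arm can. A call with a gripper value outside its range is refused whole. The fingers move at their own pace and stop on an object; "squeeze" is the grip in N (left out, the last holds). Time passes only in rows, so rows that do not move let the fingers close. It gives the time, the measured TCP pose, the force, the opening and the grip force at its end, in the units of the state.
- r.sense(): the state, without advancing time (a new reading comes with each control period).
- imaging.grab_frame(name): name is "scene" or "side" or "wrist"; returns a dict with "image" (420x560x3 uint8, red, green, blue), "mtx" (3x3 intrinsics, pixels), "world_to_cam" (4x4, takes a point from world to camera coordinates). Camera axes: x right, y up, looking along -z (the intrinsics and any distortion apply to the point x, -y, -z); pixel columns grow to the right and rows downward; lengths in mm; the calibration is good to about 2 mm. A picture is of the moment at which its call begins. There is no depth.
- r.sign_off(): hands the job in; it is judged then, once.
The state is a dict: "clock": time; "qpos": joint angles; "qvel": joint speeds; "joint_efforts": joint torques, N m; "eef_pos": TCP position; "tcp_rot": TCP orientation; "contact_force": force on the tool from outside, world axes, zero at the start; "wrist_torque": the same for the moment, N m; "opening": opening from 0.0 (shut) to 1.0 (fully open); "grasp_force": force on a finger pad.
Only numpy, scipy, OpenCV 4.12 (cv2) and the standard library are available. Lean on these libraries where they do the work, as an engineer would, in place of code of your own. Each camera call takes 0.05 s, during which the arm holds its last target. There are 200 camera calls.

## Task

Get the pot filler going: nest the two loose round pots that match the one in the machine's pot magazine onto it, one after the other, and leave the square pot and the wide pot where they stand. Then take the gear lever out of the yellow slot, across neutral and fully forward into the green-marked slot, and only then press the green start button right down and let it go.

Things in the scene. Friction and masses are not known exactly. Their poses are not given: they have to be found in the camera images.
- pot_a_mid (a point): Loose round white pot that matches the magazine: rim 66 mm across (68 over the lip), foot 42 mm, 72 mm high, wall 2.4 mm, open top, about 45 g. Its floor lies 30 mm above the foot, so a pot set into another rests with its rim 30 mm above the lower rim, with about 1 mm of play. The point is on its axis half-way up (36 mm above the foot); z points to the mouth.
- pot_b_mid (a point): The second matching loose round pot, same as the first; same point. The two may be nested in either order.
- square_pot_mid (a point): Loose white square pot, 64 mm square at the rim, 72 mm high: does not nest with the round ones, stays where it stands. Point on its axis half-way up.
- wide_pot_mid (a point): Loose wide round white pot, 88 mm across the rim, 68 mm at the foot, 72 mm high: too wide for the magazine, stays where it stands. Point on its axis half-way up.
- magazine (a point): Pot magazine of the filler: one fixed upright round pot, held in a plate by four blue scrolls (top 175 mm above the table); its rim is at 172 mm. The point is on its axis half-way up, at 136 mm; a nested pot's mid point is 30 mm above it, the next one's 60 mm. x, y: the machine's forward and left (turned up to 0.15 rad). The fill head and hopper, up to 255 mm high, stand 150 mm and more to its left and forward.
- gate_mid (a point): Centre of the lever's H gate on its plate's top, 116 mm above the table; z up, x the machine's forward (away from the robot), y its left. Neutral is the slot along y at x = 0; at each end, y = +18 and -18 mm, a slot runs forward and rearward. Slots are 15 mm wide, the shaft 11 mm. Yellow dot: rear left slot; green dot: forward right (+x, -y); the others grey.
- gear_knob (a point): Centre of the lever's round black knob, 37 mm across and 37 mm high. The lever tilts about a ball pivot 86 mm below gate_mid, 155 mm from the knob's centre: in mid neutral the knob is 69 mm above gate_mid. It stays where it is left; moving it takes 2 to 4 N at the knob. The frame tilts with the lever.
- gear_fore (a joint): Lever tilt fore and aft, rad: 0 in neutral, +0.31 fully forward (knob 47 mm forward), -0.31 fully back. Starts back, in the yellow slot. It can leave neutral only at the two ends of the cross slot. In the gate's axes the knob is at 155 mm x (sin(fore), sin(side) cos(fore), cos(side) cos(fore)) from the pivot.
- gear_side (a joint): Tilt of the lever sideways, rad: +0.22 in the left slots (knob 34 mm to the gate's +y), -0.22 in the right slots.
- start_top (a point): Centre of the top of the green start button, 30 mm across, on the lever's console on the robot's side of the gate, about 130 mm above the table; pressed straight down. The red mushroom stop button 95 mm to its right is not used.
- start (a joint): Travel of the start button: 0 released, 0.006 m fully down (about 5 N); it springs back.
There are look-alikes about, which are no part of the job. What is shaped like the part that bears pot_a_mid but red is not meant.

How it is judged (in metres and radians):
On the way, in this order (a step that is already met when the one before it is completed fails the run):
1. one matching round pot is nested in the magazine's pot (((horizontal distance between pot_a_mid and magazine below 0.006 m and z of pot_a_mid in the frame of magazine between 0.024 and 0.036 m and angle between pot_a_mid's own z axis and vertical below 0.1 rad) or (horizontal distance between pot_b_mid and magazine below 0.006 m and z of pot_b_mid in the frame of magazine between 0.024 and 0.036 m and angle between pot_b_mid's own z axis and vertical below 0.1 rad))), for 0.2 s.
2. the second matching round pot is nested in the first (((horizontal distance between each of pot_a_mid, pot_b_mid and magazine below 0.006 m and z of pot_a_mid in the frame of magazine between 0.024 and 0.036 m and angle between each of pot_a_mid, pot_b_mid's own z axis and vertical below 0.1 rad and z of pot_b_mid in the frame of magazine between 0.054 and 0.066 m) or (horizontal distance between each of pot_b_mid, pot_a_mid and magazine below 0.006 m and z of pot_b_mid in the frame of magazine between 0.024 and 0.036 m and angle between each of pot_b_mid, pot_a_mid's own z axis and vertical below 0.1 rad and z of pot_a_mid in the frame of magazine between 0.054 and 0.066 m))), for 0.2 s.
3. the gear lever is fully forward in the green-marked slot (value of joint gear_fore above 0.26 rad and value of joint gear_side below -0.17 rad), for 0.2 s.
4. the start button is pressed right down (all of step 3 and value of joint start above 0.0045 m), for 0.05 s.
At the end, for the whole second after the job is handed in: Both matching pots nested in the magazine pot, either order: 30 and 60 mm (+-6) above its point, within 6 mm of its axis, upright to 0.1 rad, at rest; lever forward in the green slot (fore > 0.26, side < -0.17 rad); start pressed 4.5 mm and released; other pots within 30 mm of their places (all of step 3 and ((horizontal distance between each of pot_a_mid, pot_b_mid and magazine below 0.006 m and z of pot_a_mid in the frame of magazine between 0.024 and 0.036 m and angle between each of pot_a_mid, pot_b_mid's own z axis and vertical below 0.1 rad and z of pot_b_mid in the frame of magazine between 0.054 and 0.066 m) or (horizontal distance between each of pot_b_mid, pot_a_mid and magazine below 0.006 m and z of pot_b_mid in the frame of magazine between 0.024 and 0.036 m and angle between each of pot_b_mid, pot_a_mid's own z axis and vertical below 0.1 rad and z of pot_a_mid in the frame of magazine between 0.054 and 0.066 m)) and value of joint start below 0.002 m and linear speed of each of pot_a, pot_b below 0.02 m/s and distance of each of square_pot_mid, wide_pot_mid from where it was at the start of the episode below 0.03 m); the robot touches nothing.
It fails at once if the square pot is moved from its place (30 mm) or tipped (distance of square_pot_mid from where it was at the start of the episode above 0.03 m or angle between square_pot_mid's own z axis and vertical above 0.5 rad).
It fails at once if the wide pot is moved from its place (30 mm) or tipped (distance of wide_pot_mid from where it was at the start of the episode above 0.03 m or angle between wide_pot_mid's own z axis and vertical above 0.5 rad).
It fails at once if the start button is pressed while the lever is not forward in the green slot (value of joint start above 0.003 m and not (value of joint gear_fore above 0.2 rad and value of joint gear_side below -0.15 rad)).
It also fails if it takes over 72 s, if anything falls off the work surface, if the arm or the gripper's body presses on something with over 40 N, if the wrist force passes 120 N, or if a joint passes its speed limit or range.

## Working session

There is one attempt and no reset: what is moved stays moved. The work goes in short steps, Python scripts to look and compute and a tool call to move; the robot and the scene stay as the last step left them, time stands still between calls to the robot, and variables do not carry over. Pictures are saved under pics/ and viewed, at most 10 in all, crops included, and the job is handed in when it is done.

Besides the shell and the picture viewer there is one more tool, called after "Call:" by a JSON object that holds its "name" and its "arguments", one argument or row to a line. arm_command: Moves the arm, as the interface text tells. Its arguments: {"type":"object","properties":{"deltas":{"type":"array"},"squeeze":{"type":"number"}},"required":["deltas"]}

```bash
mkdir -p pics; cat > h.py <<'E'
import numpy as np, cv2, json
from rig import r, imaging
def grab(n):
    f=imaging.grab_frame(n); np.savez('pics/'+n+'.npz',**f); return f
def save(img,name,crop=None,k=1):
    if crop: a,b,c,d=crop; img=img[b:d,a:c]
    cv2.imwrite('pics/'+name,cv2.resize(img,None,fx=k,fy=k,interpolation=cv2.INTER_CUBIC)[:,:,::-1])
def ray(f,uv):
    M=f['world_to_cam'];R=M[:3,:3];t=M[:3,3];K=f['mtx']
    d=np.linalg.solve(K,[uv[0],uv[1],1.]);d=d*[1,-1,-1]
    return -R.T@t, R.T@d
def onz(f,uv,z):
    c,d=ray(f,uv); return c+d*(z-c[2])/d[2]
def proj(f,p):
    M=f['world_to_cam'];q=M[:3,:3]@np.array(p,float)+M[:3,3];q=q*[1,-1,-1];q=f['mtx']@q;return q[:2]/q[2]
def tri(*obs):
    A=np.zeros((3,3));b=np.zeros(3)
    for f,uv in obs:
        c,d=ray(f,uv);d=d/np.linalg.norm(d);P=np.eye(3)-np.outer(d,d);A+=P;b+=P@c
    return np.linalg.solve(A,b)
E
python3 - <<'E'
from h import *
fs={n:grab(n) for n in('scene','side','wrist')}
print({k:(v.shape if hasattr(v,'shape') else v) for k,v in fs['scene'].items()})
for n in fs: print(n,ray(fs[n],(280,210)))
big=np.hstack([fs['scene']['image'],fs['side']['image']])
save(fs['scene']['image'],'a.png',k=1.4);save(fs['side']['image'],'b.png',k=1.4)
print(r.sense())
E
```

```text
{'image': (420, 560, 3), 'mtx': (3, 3), 'world_to_cam': (4, 4)}
scene (array([1053.90129432, -341.10411623,  617.95601034]), array([-0.68214305,  0.38299072, -0.62298762]))
side (array([111.35988996, 681.20993286, 851.74856284]), array([ 0.36060173, -0.6345501 , -0.68382786]))
wrist (array([ 264.66732312, -570.83281678,  373.35405729]), array([-0.28972291, -0.0979936 , -0.95216295]))
{'clock': 0.15, 'qpos': array([-1.25740463e+00,  3.53511182e-01,  1.63394165e+00,  4.27307177e-05,
        1.15521040e+00, -2.40506797e-03]), 'qvel': array([ 6.47109578e-04, -7.02172287e-05, -4.13956736e-03, -1.84993113e-04,
       -1.59106082e-04, -9.72999349e-04]), 'joint_efforts': array([-8.20699806e-04, -6.05636072e+01, -3.42339742e+01, -2.67078093e-07,
        6.16463352e-03,  1.85305646e-05]), 'eef_pos': array([ 194.0086013 , -593.75117692,  230.72959132]), 'tcp_rot': array([-3.14052217e+00, -4.16496863e-05,  3.15779468e-01]), 'contact_force': array([-0.32593502, -0.85467331,  0.61310234]), 'wrist_torque': array([0.04409816, 0.00016184, 0.03724225]), 'grasp_force': 0.0, 'opening': 1.0001363999562418}
```

View pics/a.png

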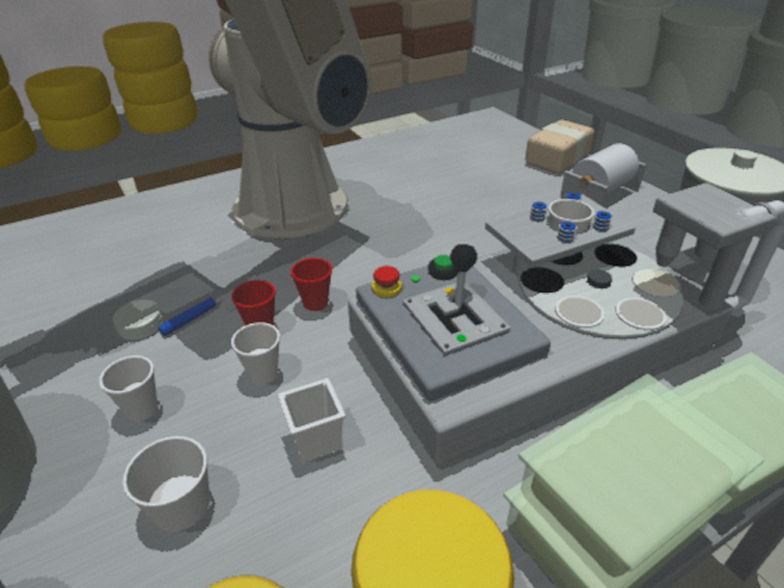

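View pics/b.png

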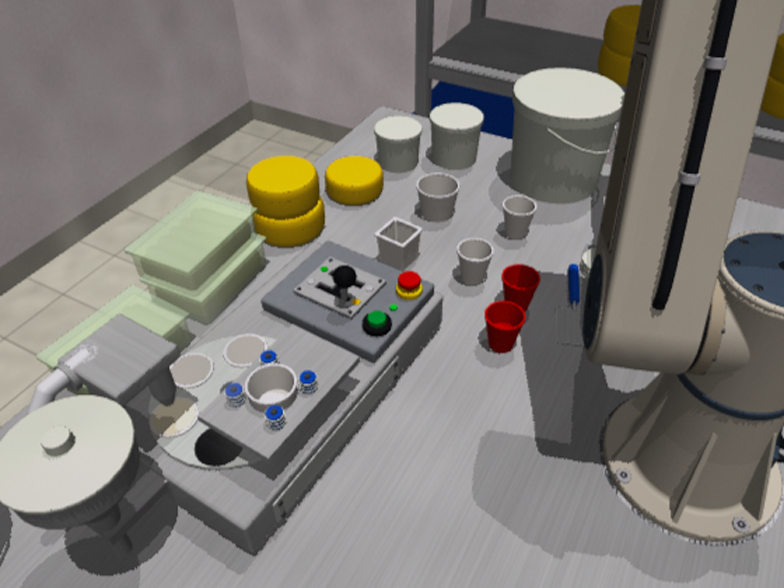

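The scene picture shows, at full resolution: small round white pots near (94,270) and (184,245), the square pot at (223,290), the wide pot at (121,340), red look-alikes at (182,212) and (223,200), and the magazine at (408,154). The two small round white ones fit the description. I'll confirm that in an enlarged crop.

```bash
python3 - <<'E'
from h import *
S=np.load('pics/scene.npz')['image'];D=np.load('pics/side.npz')['image']
def c(im,x,y,w,h,k):
    o=cv2.resize(im[y:y+h,x:x+w],None,fx=k,fy=k,interpolation=cv2.INTER_CUBIC)
    return o
# each tile 80x60 at 5x => 400x300
tiles=[c(S,60,245,80,60,5),c(S,145,225,80,60,5),c(D,335,130,80,60,5),c(D,300,160,80,60,5)]
m=np.vstack([np.hstack(tiles[:2]),np.hstack(tiles[2:])])
for X in range(0,800,50): cv2.line(m,(X,0),(X,599),(255,0,255) if X%400==0 else (0,160,160),1)
for Y in range(0,600,50): cv2.line(m,(0,Y),(799,Y),(255,0,255) if Y%300==0 else (0,160,160),1)
save(m,'c.png')
# colours
for n,im in(('scene',S),('side',D)):
    hsv=cv2.cvtColor(im,cv2.COLOR_RGB2HSV)
    for nm,lo,hi in(('blue',(105,120,60),(128,255,255)),('green',(50,140,60),(75,255,255)),('yellow',(18,170,120),(30,255,255))):
        k,_,st,ce=cv2.connectedComponentsWithStats(cv2.inRange(hsv,lo,hi))
        print(n,nm,[(np.round(ce[i],1).tolist(),st[i].tolist()) for i in range(1,k) if 3<st[i,4]<900])
E
```

```text
scene blue [([409.2, 139.4], [405, 137, 10, 5, 34]), ([385.0, 146.9], [381, 145, 9, 5, 30]), ([430.6, 153.5], [426, 151, 11, 6, 35]), ([384.5, 154.0], [383, 154, 4, 1, 4]), ([428.5, 157.7], [426, 157, 6, 2, 6]), ([405.4, 161.0], [401, 158, 10, 6, 38]), ([429.0, 160.7], [426, 160, 7, 2, 7]), ([406.0, 166.0], [403, 166, 7, 1, 7]), ([405.0, 169.0], [403, 169, 5, 1, 5]), ([132.5, 225.9], [113, 213, 41, 27, 321])]
scene green [([316.3, 186.3], [310, 183, 13, 8, 77]), ([296.1, 198.6], [294, 197, 5, 4, 17]), ([329.2, 241.0], [326, 239, 7, 5, 25])]
scene yellow [([275.1, 206.0], [266, 200, 21, 10, 71]), ([320.4, 207.1], [318, 206, 6, 3, 13]), ([175.2, 416.2], [151, 412, 49, 8, 283])]
side blue [([409.8, 202.5], [406, 189, 8, 28, 184]), ([191.1, 254.3], [186, 250, 11, 9, 73]), ([219.3, 269.2], [214, 265, 12, 9, 78]), ([166.6, 278.1], [161, 274, 12, 9, 71]), ([195.4, 294.3], [189, 289, 13, 11, 92])]
side green [([231.0, 191.8], [229, 191, 5, 3, 13]), ([280.7, 219.2], [278, 217, 6, 5, 22]), ([268.8, 227.1], [262, 222, 14, 12, 120])]
side yellow [([252.4, 124.2], [233, 112, 40, 28, 830]), ([207.5, 157.4], [182, 140, 48, 27, 419]), ([292.3, 208.7], [283, 203, 19, 10, 72]), ([254.5, 215.0], [252, 214, 6, 3, 14])]
```

View pics/c.png

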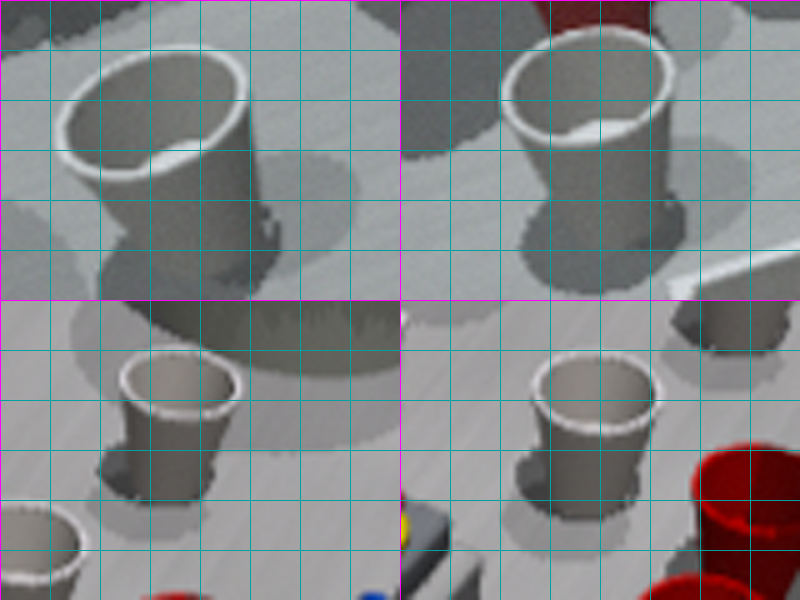

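```bash
python3 - <<'E'
from h import *
S=dict(np.load('pics/scene.npz'));D=dict(np.load('pics/side.npz'))
for n,f in(('S',S),('D',D)):
    b=cv2.inRange(f['image'],(0,0,0),(45,45,45))
    k,_,st,ce=cv2.connectedComponentsWithStats(b); print(n,[(np.round(ce[i]).tolist(),st[i].tolist()) for i in range(1,k) if 60<st[i,4]<600])
for nm,a,b,z in [('pot1',(90.4,267.6),(371.2,147),72),('pot2',(182.7,242),(339.3,178.6),72),('mag',(407.55,150.2),(193.1,274),175),('greend',(329.2,241),(231,191.8),116),('yel',(320.4,207.1),(254.5,215),116),('start',(316.3,186.3),(268.8,227.1),128),
 ('b1',(409.2,139.4),(195.4,294.3),175),('b2',(385,146.9),(219.3,269.2),175),('b3',(430.6,153.5),(166.6,278.1),175),('b4',(405.4,161),(191.1,254.3),175)]:
    print(nm,tri((S,a),(D,b)).round(1),onz(S,a,z).round(1),onz(D,b,z).round(1))
m=lambda f,x,y,k=8: cv2.resize(f['image'][y:y+37,x:x+50],None,fx=8,fy=8,interpolation=cv2.INTER_CUBIC)
t=np.vstack([np.hstack([m(S,383,135),m(D,168,257)]),np.hstack([m(S,305,170),m(D,225,180)])])
for i in range(0,800,40): cv2.line(t,(i,0),(i,591),(0,160,160),1)
for i in range(0,592,40): cv2.line(t,(0,i),(799,i),(0,160,160),1)
save(t,'d.png')
E
```

```text
S [([246.0, 55.0], [229, 41, 33, 31, 338]), ([439.0, 182.0], [425, 175, 29, 15, 342]), ([326.0, 189.0], [307, 177, 33, 23, 260]), ([407.0, 185.0], [395, 180, 21, 9, 103]), ([387.0, 200.0], [372, 191, 31, 18, 413]), ([324.0, 226.0], [308, 218, 35, 20, 154])]
D [([461.0, 16.0], [455, 0, 13, 33, 280]), ([516.0, 20.0], [506, 0, 20, 41, 465]), ([244.0, 200.0], [227, 190, 32, 23, 296]), ([269.0, 234.0], [259, 225, 21, 15, 163]), ([500.0, 247.0], [490, 225, 17, 41, 87]), ([512.0, 286.0], [484, 267, 76, 33, 309]), ([154.0, 320.0], [140, 307, 33, 26, 560]), ([94.0, 331.0], [90, 317, 9, 25, 99]), ([80.0, 366.0], [70, 359, 16, 15, 82])]
pot1 [ 422.6 -392.9   70.1] [ 424.3 -393.    72. ] [ 422.  -389.6   72. ]
pot2 [ 444.9 -221.2   70.9] [ 445.4 -221.8   72. ] [ 444.6 -219.    72. ]
mag [527.  274.8 171.2] [530.8 268.8 175. ] [525.4 277.7 175. ]
greend [630.5  -1.3 117.6] [628.2  -0.9 116. ] [632.4  -1.9 116. ]
yel [540.4  40.8 117.8] [537.8  41.8 116. ] [541.9  39.9 116. ]
start [487.8  66.4 127.4] [487.3  65.3 128. ] [488.2  68.1 128. ]
b1 [495.  310.5 172.4] [497.5 305.8 175. ] [494.4 312.6 175. ]
b2 [491.1 242.7 171.3] [495.1 237.3 175. ] [489.6 245.6 175. ]
b3 [563.3 305.8 171.9] [566.1 300.3 175. ] [562.  308.1 175. ]
b4 [558.6 238.3 172.2] [561.  233.9 175. ] [557.6 240.7 175. ]
```

View pics/d.png

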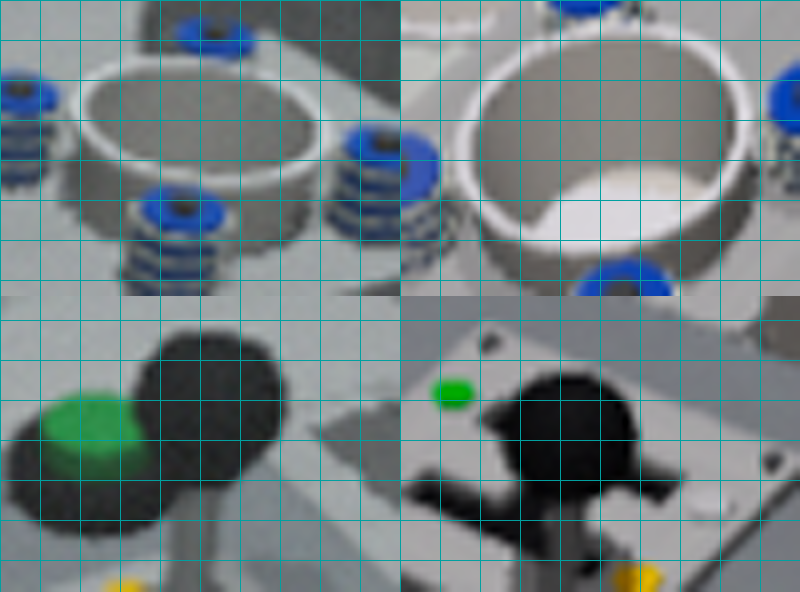

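```bash
python3 - <<'E'
from h import *
S=dict(np.load('pics/scene.npz'));D=dict(np.load('pics/side.npz'))
for nm,a,b,z in [('knob',(331.4,184.3),(246,197.5),174),('mag',(408.1,150.1),(193.6,274.1),172),('red1',(182,207),(371,197),72),('red2',(223,194),(361,226),72),('square',(222,286),(284,165),72),('wide',(119,334),(312,136),72)]:
    print(nm,tri((S,a),(D,b)).round(1),onz(S,a,z).round(1),onz(D,b,z).round(1))
s=r.sense();x=s['eef_pos'];yaw=s['tcp_rot'][2];print(x)
w=-0.067
def loc(p,q,w=w):
    d=np.array(p)-q;c,s_=np.cos(w),np.sin(w);return [c*d[0]+s_*d[1], s_*d[0]-c*d[1], -d[2]]
print('to pot1',loc([422.8,-392.5,53],x)); print('in old yaw',loc([422.8,-392.5,180],x,yaw))
E
```

```text
knob [551.5  54.  175.6] [549.9  55.5 174. ] [552.4  52.4 174. ]
mag [526.7 275.2 171.3] [527.6 274.3 172. ] [526.3 275.6 172. ]
red1 [ 344.5 -186.2   77. ] [ 336.2 -185.5   72. ] [ 346.5 -190.1   72. ]
red2 [332.  -86.7  68. ] [338.1 -88.3  72. ] [330.5 -83.6  72. ]
square [ 595.1 -199.6   76.1] [ 589.5 -199.8   72. ] [ 598.5 -201.9   72. ]
wide [ 595.9 -376.4   64.6] [ 597.5 -379.    72. ] [ 592.5 -360.3   72. ]
[ 194.0086013  -593.75117692  230.72959132]
to pot1 [np.float64(214.80432550779898), np.float64(-216.11719522713028), np.float64(177.72959132383497)]
in old yaw [np.float64(279.9787769172874), np.float64(-120.24734843480671), np.float64(50.72959132383497)]
```

Call:
{"name": "arm_command", "arguments": {
  "deltas": [
    {"hand": 85, "tx": 56, "ty": -24},
    {"tx": 56, "ty": -24},
    {"tx": 56, "ty": -24},
    {"tx": 56, "ty": -24},
    {"tx": 56, "ty": -24},
    {"wz": 0.128},
    {"wz": 0.128},
    {"wz": 0.127}
  ]
}}

```text
schema error: expected keys hand, tx, ty, tz, wx, wy, wz
```

```bash
cat >> h.py <<'E'
def go(p):
    s=r.sense();x=s['eef_pos'];w=s['tcp_rot'][2];d=np.array(p,float)-x;c,q=np.cos(w),np.sin(w)
    print(round(s['clock'],2),x.round(1),s['tcp_rot'].round(4),'F',s['contact_force'].round(1),'open',round(s['opening']*85.4,1),'g',round(s['grasp_force'],1),'-> t',np.round([c*d[0]+q*d[1],q*d[0]-c*d[1],-d[2]],1))
E
python3 - <<'E'
from h import *
go([422.8,-392.5,53])
f=grab('wrist');save(f['image'],'w1.png');print(proj(f,[422.8,-392.5,72]))
E
```

```text
0.15 [ 194.  -593.8  230.7] [-3.1405 -0.      0.3158] F [-0.3 -0.9  0.6] open 85.4 g 0.0 -> t [ 280.  -120.2  177.7]
[  79.78975575 -267.01012595]
```

View pics/w1.png

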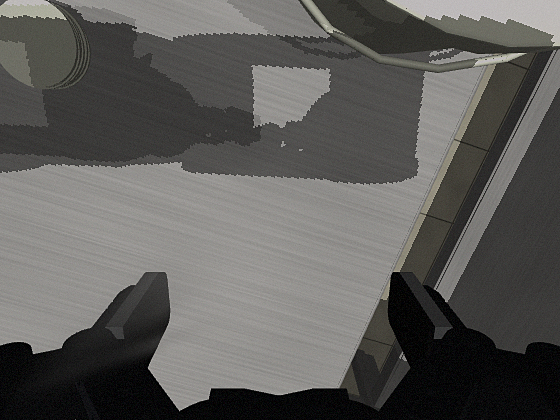

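```bash
python3 - <<'E'
from h import *
D=dict(np.load('pics/side.npz'));S=dict(np.load('pics/scene.npz'));W=dict(np.load('pics/wrist.npz'))
for uv in((405,138),(370,128),(440,130)): print('base',onz(D,uv,0).round())
for z in(150,200,250): print(z,[onz(D,uv,z).round()[:2] for uv in((367,68),(446,68),(405,50),(405,84))])
for uv in((280,0),(0,420),(560,0),(440,68)): print('w',uv,onz(W,uv,0).round(), onz(W,uv,200).round())
E
```

```text
base [ 374. -584.    0.]
base [ 492. -585.    0.]
base [ 290. -680.    0.]
150 [array([ 558., -683.]), array([ 335., -801.]), array([ 492., -868.]), array([ 418., -638.])]
200 [array([ 526., -586.]), array([ 319., -695.]), array([ 465., -757.]), array([ 396., -544.])]
250 [array([ 494., -488.]), array([ 303., -590.]), array([ 438., -647.]), array([ 374., -450.])]
w (280, 0) [ 337. -548.    0.] [ 298. -560.  200.]
w (0, 420) [-223. -361.    0.] [  38. -473.  200.]
w (560, 0) [ 414. -784.    0.] [ 334. -670.  200.]
w (440, 68) [ 330. -708.    0.] [ 295. -634.  200.]
```

Call:
{"name": "arm_command", "arguments": {
  "deltas": [
    {"hand": 85, "tx": 44, "ty": -40, "tz": 0, "wx": 0, "wy": 0, "wz": 0},
    {"hand": 85, "tx": 44, "ty": -40, "tz": 0, "wx": 0, "wy": 0, "wz": 0},
    {"hand": 85, "tx": 50, "ty": -20, "tz": 10, "wx": 0, "wy": 0, "wz": 0},
    {"hand": 85, "tx": 56, "ty": -10, "tz": 10, "wx": 0, "wy": 0, "wz": 0},
    {"hand": 85, "tx": 56, "ty": -10, "tz": 10, "wx": 0, "wy": 0, "wz": 0},
    {"hand": 85, "tx": 30, "ty": 0, "tz": 10, "wx": 0, "wy": 0, "wz": 0.128},
    {"hand": 85, "tx": 0, "ty": 0, "tz": 10, "wx": 0, "wy": 0, "wz": 0.128},
    {"hand": 85, "tx": 0, "ty": 0, "tz": 0, "wx": 0, "wy": 0, "wz": 0.127}
  ]
}}

```text
clock: 1.2
eef_pos: [423.0, -392.2, 180.2]
tcp_rot: [-3.14, 0.002, -0.07]
contact_force: [-0.6, -0.2, -0.6]
opening: 0.994
grasp_force: 0.0
```

```bash
python3 - <<'E'
from h import *
go([422.8,-392.5,53])
f=grab('wrist');save(f['image'],'w2.png');print(proj(f,[422.8,-392.5,72]))
E
```

```text
1.2 [ 423.  -392.2  180.2] [-3.1404e+00  1.5000e-03 -7.0100e-02] F [-0.6 -0.2 -0.6] open 84.9 g 0.0 -> t [ -0.2   0.3 127.2]
[278.51448608 201.56197296]
```

View pics/w2.png

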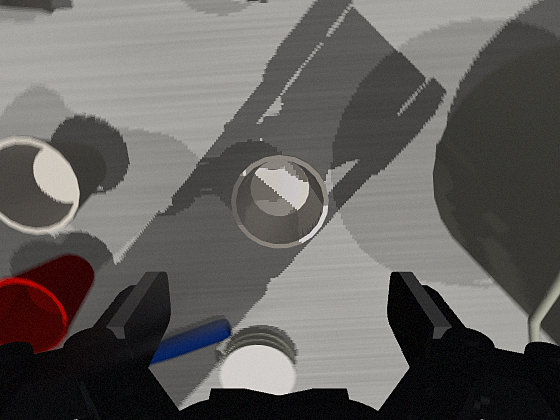

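The wrist view has the pot rim centred at about (280,200), close to the projected (278.5,201.6), so the position holds. Descending to grip it.

Call:
{"name": "arm_command", "arguments": {
  "deltas": [
    {"hand": 85, "tx": 0, "ty": 0, "tz": 50, "wx": 0, "wy": 0, "wz": 0},
    {"hand": 85, "tx": 0, "ty": 0, "tz": 50, "wx": 0, "wy": 0, "wz": 0},
    {"hand": 85, "tx": 0, "ty": 0, "tz": 33, "wx": 0, "wy": 0, "wz": 0},
    {"hand": 85, "tx": 0, "ty": 0, "tz": 0, "wx": 0, "wy": 0, "wz": 0},
    {"hand": 50, "tx": 0, "ty": 0, "tz": 0, "wx": 0, "wy": 0, "wz": 0},
    {"hand": 50, "tx": 0, "ty": 0, "tz": 0, "wx": 0, "wy": 0, "wz": 0},
    {"hand": 50, "tx": 0, "ty": 0, "tz": 0, "wx": 0, "wy": 0, "wz": 0},
    {"hand": 50, "tx": 0, "ty": 0, "tz": 0, "wx": 0, "wy": 0, "wz": 0}
  ],
  "squeeze": 25
}}

```text
clock: 2.25
eef_pos: [424.0, -393.9, 50.2]
tcp_rot: [3.14, -0.002, -0.067]
contact_force: [0.0, 2.0, 8.4]
opening: 0.739
grasp_force: 27.7
```

```bash
python3 - <<'E'
from h import *
go([526.8,275.1,177])
E
```

```text
2.25 [ 424.  -393.9   50.2] [ 3.1397e+00 -2.5000e-03 -6.7000e-02] F [0.  2.  8.4] open 63.1 g 27.7 -> t [  57.8 -674.4 -126.8]
```

Call:
{"name": "arm_command", "arguments": {
  "deltas": [
    {"hand": 50, "tx": 0, "ty": 0, "tz": -20, "wx": 0, "wy": 0, "wz": 0},
    {"hand": 50, "tx": 0, "ty": 0, "tz": -45, "wx": 0, "wy": 0, "wz": 0},
    {"hand": 50, "tx": 0, "ty": 0, "tz": -55, "wx": 0, "wy": 0, "wz": 0},
    {"hand": 50, "tx": 0, "ty": 0, "tz": -55, "wx": 0, "wy": 0, "wz": 0},
    {"hand": 50, "tx": 0, "ty": -15, "tz": -40, "wx": 0, "wy": 0, "wz": 0},
    {"hand": 50, "tx": 5, "ty": -35, "tz": 0, "wx": 0, "wy": 0, "wz": 0},
    {"hand": 50, "tx": 5, "ty": -50, "tz": 0, "wx": 0, "wy": 0, "wz": 0},
    {"hand": 50, "tx": 5, "ty": -50, "tz": 0, "wx": 0, "wy": 0, "wz": 0}
  ]
}}

```text
clock: 3.25
eef_pos: [448.2, -243.3, 264.4]
tcp_rot: [3.141, -0.002, -0.068]
contact_force: [0.7, 1.2, -0.9]
opening: 0.736
grasp_force: 27.9
```

```bash
python3 - <<'E'
from h import *
go([526.8,275.1,177])
f=grab('scene');g=grab('side');x=r.sense()['eef_pos'];a=proj(f,x).astype(int);b=proj(g,x).astype(int);print(a,b)
c=lambda im,p:cv2.resize(im[max(0,p[1]-75):][:150,max(0,p[0]-50):][:,:100],(400,600))
save(np.hstack([c(f['image'],a),c(g['image'],b)]),'e.png')
E
```

```text
3.25 [ 448.2 -243.3  264.4] [ 3.1408e+00 -2.0000e-03 -6.7800e-02] F [ 0.7  1.2 -0.9] open 62.9 g 27.9 -> t [  43.3 -522.5   87.4]
[153 162] [347 109]
```

View pics/e.png

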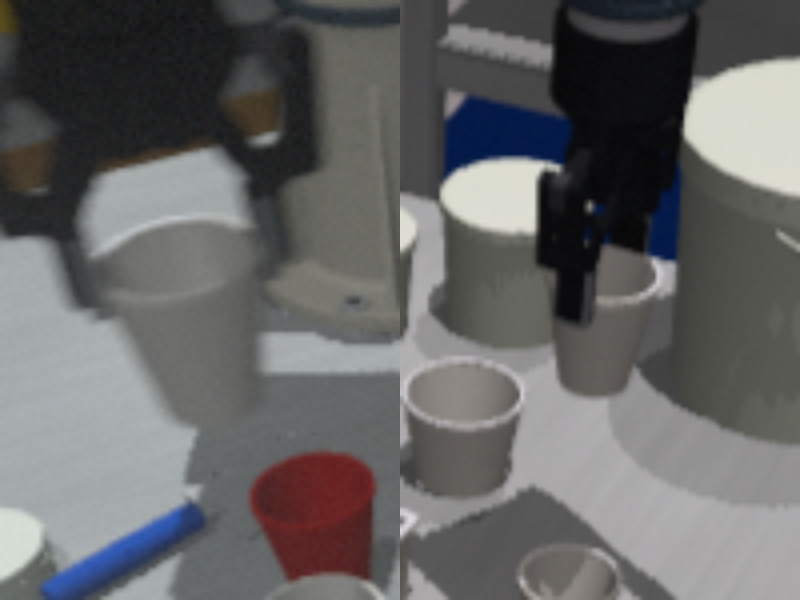

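Call:
{"name": "arm_command", "arguments": {
  "deltas": [
    {"hand": 50, "tx": 5, "ty": -57, "tz": 0, "wx": 0, "wy": 0, "wz": 0},
    {"hand": 50, "tx": 5, "ty": -57, "tz": 0, "wx": 0, "wy": 0, "wz": 0},
    {"hand": 50, "tx": 5, "ty": -57, "tz": 0, "wx": 0, "wy": 0, "wz": 0},
    {"hand": 50, "tx": 5, "ty": -57, "tz": 0, "wx": 0, "wy": 0, "wz": 0},
    {"hand": 50, "tx": 5, "ty": -57, "tz": 0, "wx": 0, "wy": 0, "wz": 0},
    {"hand": 50, "tx": 5, "ty": -57, "tz": 0, "wx": 0, "wy": 0, "wz": 0},
    {"hand": 50, "tx": 5, "ty": -57, "tz": 0, "wx": 0, "wy": 0, "wz": 0},
    {"hand": 50, "tx": 5, "ty": -57, "tz": 0, "wx": 0, "wy": 0, "wz": 0}
  ]
}}

```text
clock: 4.35
eef_pos: [519.3, 209.4, 264.3]
tcp_rot: [-3.141, -0.002, -0.067]
contact_force: [1.0, -0.7, -0.4]
opening: 0.738
grasp_force: 28.0
```

```bash
python3 - <<'E'
from h import *
go([526.8,275.1,180])
E
```

```text
4.35 [519.3 209.4 264.3] [-3.1412e+00 -2.0000e-03 -6.7000e-02] F [ 1.  -0.7 -0.4] open 63.0 g 28.0 -> t [  3.1 -66.1  84.3]
```

Call:
{"name": "arm_command", "arguments": {
  "deltas": [
    {"hand": 50, "tx": 2, "ty": -40, "tz": 0, "wx": 0, "wy": 0, "wz": 0},
    {"hand": 50, "tx": 1, "ty": -26, "tz": 0, "wx": 0, "wy": 0, "wz": 0},
    {"hand": 50, "tx": 0, "ty": 0, "tz": 0, "wx": 0, "wy": 0, "wz": 0},
    {"hand": 50, "tx": 0, "ty": 0, "tz": 25, "wx": 0, "wy": 0, "wz": 0},
    {"hand": 50, "tx": 0, "ty": 0, "tz": 25, "wx": 0, "wy": 0, "wz": 0},
    {"hand": 50, "tx": 0, "ty": 0, "tz": 20, "wx": 0, "wy": 0, "wz": 0},
    {"hand": 50, "tx": 0, "ty": 0, "tz": 10, "wx": 0, "wy": 0, "wz": 0},
    {"hand": 50, "tx": 0, "ty": 0, "tz": 0, "wx": 0, "wy": 0, "wz": 0}
  ]
}}

```text
clock: 5.35
eef_pos: [526.2, 272.8, 183.4]
tcp_rot: [3.141, 0.0, -0.068]
contact_force: [0.2, -0.6, -0.1]
opening: 0.735
grasp_force: 28.0
```

```bash
python3 - <<'E'
from h import *
go([526.8,275.1,180])
f=grab('scene');g=grab('side');x=r.sense()['eef_pos'];a=proj(f,x).astype(int);b=proj(g,x).astype(int);print(a,b)
c=lambda im,p:cv2.resize(im[max(0,p[1]-75):][:120,max(0,p[0]-40):][:,:80],(400,600))
save(np.hstack([c(f['image'],a),c(g['image'],b)]),'e2.png')
E
```

```text
5.35 [526.2 272.8 183.4] [ 3.1413  0.     -0.0678] F [ 0.2 -0.6 -0.1] open 62.8 g 28.0 -> t [ 0.4 -2.4  3.4]
[408 145] [193 268]
```

Call:
{"name": "arm_command", "arguments": {
  "deltas": [
    {"hand": 50, "tx": 0, "ty": -2, "tz": 2, "wx": 0, "wy": 0, "wz": 0},
    {"hand": 50, "tx": 0, "ty": 0, "tz": 2, "wx": 0, "wy": 0, "wz": 0},
    {"hand": 50, "tx": 0, "ty": 0, "tz": 1, "wx": 0, "wy": 0, "wz": 0},
    {"hand": 50, "tx": 0, "ty": 0, "tz": 0, "wx": 0, "wy": 0, "wz": 0}
  ]
}}

```text
clock: 5.95
eef_pos: [527.4, 275.1, 180.2]
tcp_rot: [3.141, -0.003, -0.067]
contact_force: [-0.3, -5.8, 12.0]
opening: 0.737
grasp_force: 28.8
```

```bash
python3 - <<'E'
from h import *
go([526.8,275.1,180])
E
```

```text
5.95 [527.4 275.1 180.2] [ 3.1413e+00 -3.0000e-03 -6.6600e-02] F [-0.3 -5.8 12. ] open 63.0 g 28.8 -> t [-0.6  0.1  0.2]
```

Call:
{"name": "arm_command", "arguments": {
  "deltas": [
    {"hand": 70, "tx": 0, "ty": 0.5, "tz": -0.5, "wx": 0, "wy": 0, "wz": 0},
    {"hand": 85, "tx": 0, "ty": 0, "tz": 0, "wx": 0, "wy": 0, "wz": 0},
    {"hand": 85, "tx": 0, "ty": 0, "tz": 0, "wx": 0, "wy": 0, "wz": 0},
    {"hand": 85, "tx": 0, "ty": 0, "tz": -10, "wx": 0, "wy": 0, "wz": 0},
    {"hand": 85, "tx": 0, "ty": 0, "tz": -30, "wx": 0, "wy": 0, "wz": 0},
    {"hand": 85, "tx": 0, "ty": 0, "tz": -45, "wx": 0, "wy": 0, "wz": 0},
    {"hand": 85, "tx": -5, "ty": 55, "tz": 0, "wx": 0, "wy": 0, "wz": 0},
    {"hand": 85, "tx": -5, "ty": 55, "tz": 0, "wx": 0, "wy": 0, "wz": 0}
  ]
}}

```text
clock: 6.95
eef_pos: [508.8, 165.3, 265.0]
tcp_rot: [-3.141, -0.002, -0.066]
contact_force: [0.4, -1.3, 0.3]
opening: 0.998
grasp_force: 0.0
```

```bash
python3 - <<'E'
from h import *
go([444.9,-220.5,50])
f=grab('scene');g=grab('side')
c=lambda im,p:cv2.resize(im[p[1]-45:p[1]+45,p[0]-30:p[0]+30],(400,600),interpolation=cv2.INTER_CUBIC)
a,b=(408,140),(193,265)
for q in((526.8,274.5,202),):print(proj(f,q),proj(g,q))
m=np.hstack([c(f['image'],a),c(g['image'],b)])
save(m,'e3.png')
E
```

```text
6.95 [508.8 165.3 265. ] [-3.141e+00 -1.800e-03 -6.560e-02] F [ 0.4 -1.3  0.3] open 85.2 g 0.0 -> t [-38.5 389.1 215. ]
[410.48908032 137.53069963] [191.4835386  262.87711103]
```

View pics/e3.png

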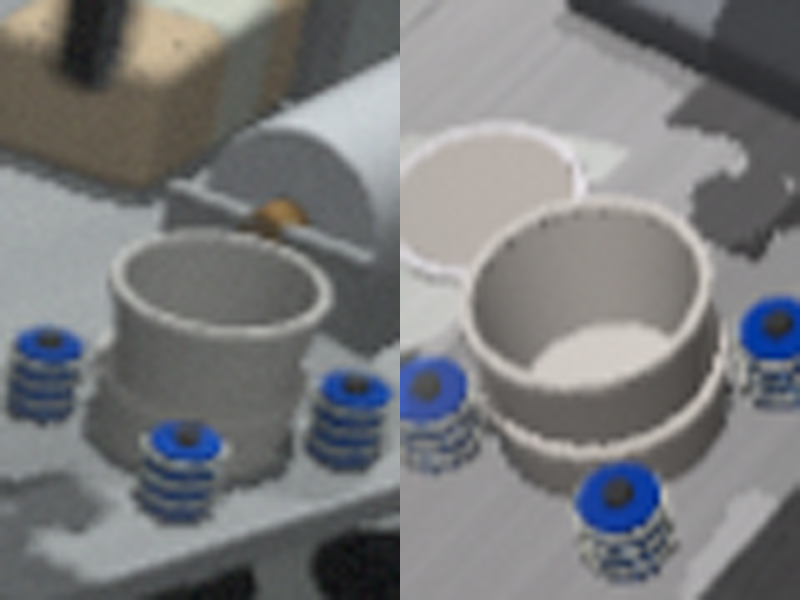

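The first pot is nested: its rim centre is at (411,137.6) in scene and (191.3,263.7) in side, as predicted. Next is pot 2, the round white one at scene (183,242).

Call:
{"name": "arm_command", "arguments": {
  "deltas": [
    {"hand": 85, "tx": -5.5, "ty": 57, "tz": 0, "wx": 0, "wy": 0, "wz": 0},
    {"hand": 85, "tx": -5.5, "ty": 57, "tz": 0, "wx": 0, "wy": 0, "wz": 0},
    {"hand": 85, "tx": -5.5, "ty": 57, "tz": 0, "wx": 0, "wy": 0, "wz": 0},
    {"hand": 85, "tx": -5.5, "ty": 57, "tz": 0, "wx": 0, "wy": 0, "wz": 0},
    {"hand": 85, "tx": -5.5, "ty": 57, "tz": 10, "wx": 0, "wy": 0, "wz": 0},
    {"hand": 85, "tx": -5.5, "ty": 57, "tz": 25, "wx": 0, "wy": 0, "wz": 0},
    {"hand": 85, "tx": -5.5, "ty": 47, "tz": 25, "wx": 0, "wy": 0, "wz": 0},
    {"hand": 85, "tx": 0, "ty": 0, "tz": 25, "wx": 0, "wy": 0, "wz": 0}
  ]
}}

```text
clock: 8.05
eef_pos: [444.4, -222.4, 178.7]
tcp_rot: [3.141, -0.001, -0.071]
contact_force: [-0.2, 0.4, -0.2]
opening: 1.001
grasp_force: 0.0
```

```bash
python3 - <<'E'
from h import *
go([444.9,-220.5,50])
f=grab('wrist');im=f['image'];p=proj(f,[444.9,-220.5,72]);print(p)
g=cv2.cvtColor(im,cv2.COLOR_RGB2GRAY);y0,x0=int(p[1])-90,int(p[0])-90
sub=g[max(y0,0):y0+180,max(x0,0):x0+180]
c=cv2.HoughCircles(cv2.GaussianBlur(sub,(5,5),1),cv2.HOUGH_GRADIENT,1.5,15,param1=100,param2=30,minRadius=38,maxRadius=75)
for q in c[0][:4]: uv=q[:2]+[max(x0,0),max(y0,0)];print(uv,q[2],onz(f,uv,72).round(1))
E
```

```text
8.05 [ 444.4 -222.4  178.7] [ 3.1406e+00 -1.4000e-03 -7.0800e-02] F [-0.2  0.4 -0.2] open 85.5 g 0.0 -> t [  0.4  -2.  128.7]
[274.8395319  201.75922988]
[276.25 201.75] 42.65 [ 444.8 -221.5   72. ]
[271.75 218.25] 47.0 [ 433.  -217.5   72. ]
[279.25 171.75] 70.85 [ 465.7 -225.    72. ]
[279.25 186.75] 55.55 [ 455.3 -224.3   72. ]
```

Call:
{"name": "arm_command", "arguments": {
  "deltas": [
    {"hand": 85, "tx": 0.5, "ty": -1.3, "tz": 50, "wx": 0, "wy": 0, "wz": 0},
    {"hand": 85, "tx": 0, "ty": 0, "tz": 50, "wx": 0, "wy": 0, "wz": 0},
    {"hand": 85, "tx": 0, "ty": 0, "tz": 30, "wx": 0, "wy": 0, "wz": 0},
    {"hand": 85, "tx": 0, "ty": 0, "tz": 0, "wx": 0, "wy": 0, "wz": 0},
    {"hand": 50, "tx": 0, "ty": 0, "tz": 0, "wx": 0, "wy": 0, "wz": 0},
    {"hand": 50, "tx": 0, "ty": 0, "tz": 0, "wx": 0, "wy": 0, "wz": 0},
    {"hand": 50, "tx": 0, "ty": 0, "tz": 0, "wx": 0, "wy": 0, "wz": 0},
    {"hand": 50, "tx": 0, "ty": 0, "tz": -10, "wx": 0, "wy": 0, "wz": 0}
  ]
}}

```text
clock: 9.1
eef_pos: [445.2, -218.4, 60.0]
tcp_rot: [3.141, -0.001, -0.067]
contact_force: [0.2, 0.4, -0.5]
opening: 0.752
grasp_force: 27.6
```

Call:
{"name": "arm_command", "arguments": {
  "deltas": [
    {"hand": 50, "tx": 0, "ty": 0, "tz": -30, "wx": 0, "wy": 0, "wz": 0},
    {"hand": 50, "tx": 0, "ty": 0, "tz": -55, "wx": 0, "wy": 0, "wz": 0},
    {"hand": 50, "tx": 0, "ty": 0, "tz": -55, "wx": 0, "wy": 0, "wz": 0},
    {"hand": 50, "tx": 0, "ty": 0, "tz": -55, "wx": 0, "wy": 0, "wz": 0},
    {"hand": 50, "tx": 2, "ty": -20, "tz": -45, "wx": 0, "wy": 0, "wz": 0},
    {"hand": 50, "tx": 5, "ty": -40, "tz": 0, "wx": 0, "wy": 0, "wz": 0},
    {"hand": 50, "tx": 5, "ty": -55, "tz": 0, "wx": 0, "wy": 0, "wz": 0},
    {"hand": 50, "tx": 5, "ty": -55, "tz": 0, "wx": 0, "wy": 0, "wz": 0}
  ]
}}

```text
clock: 10.1
eef_pos: [473.1, -48.5, 300.4]
tcp_rot: [3.141, -0.002, -0.068]
contact_force: [1.3, 0.8, -1.8]
opening: 0.751
grasp_force: 28.0
```

```bash
python3 - <<'E'
from h import *
go([526.8,274.5,210])
E
```

```text
10.1 [473.1 -48.5 300.4] [ 3.1415e+00 -2.2000e-03 -6.8100e-02] F [ 1.3  0.8 -1.8] open 64.2 g 28.0 -> t [  31.6 -325.9   90.4]
```

Call:
{"name": "arm_command", "arguments": {
  "deltas": [
    {"hand": 50, "tx": 5, "ty": -55, "tz": 0, "wx": 0, "wy": 0, "wz": 0},
    {"hand": 50, "tx": 5, "ty": -55, "tz": 0, "wx": 0, "wy": 0, "wz": 0},
    {"hand": 50, "tx": 5, "ty": -55, "tz": 0, "wx": 0, "wy": 0, "wz": 0},
    {"hand": 50, "tx": 5, "ty": -55, "tz": 0, "wx": 0, "wy": 0, "wz": 0},
    {"hand": 50, "tx": 5, "ty": -55, "tz": 0, "wx": 0, "wy": 0, "wz": 0},
    {"hand": 50, "tx": 4, "ty": -36, "tz": 0, "wx": 0, "wy": 0, "wz": 0},
    {"hand": 50, "tx": 3, "ty": -15, "tz": 10, "wx": 0, "wy": 0, "wz": 0},
    {"hand": 50, "tx": 0, "ty": 0, "tz": 0, "wx": 0, "wy": 0, "wz": 0}
  ]
}}

```text
clock: 11.1
eef_pos: [526.3, 273.1, 288.1]
tcp_rot: [3.14, 0.001, -0.066]
contact_force: [-0.1, -0.2, -0.3]
opening: 0.75
grasp_force: 28.0
```

```bash
python3 - <<'E'
from h import *
go([526.8,274.5,211])
E
```

```text
11.1 [526.3 273.1 288.1] [ 3.1405e+00  1.3000e-03 -6.6200e-02] F [-0.1 -0.2 -0.3] open 64.0 g 28.0 -> t [ 0.4 -1.5 77.1]
```

Call:
{"name": "arm_command", "arguments": {
  "deltas": [
    {"hand": 50, "tx": 0.5, "ty": -1, "tz": 25, "wx": 0, "wy": 0, "wz": 0},
    {"hand": 50, "tx": 0, "ty": 0, "tz": 25, "wx": 0, "wy": 0, "wz": 0},
    {"hand": 50, "tx": 0, "ty": 0, "tz": 15, "wx": 0, "wy": 0, "wz": 0},
    {"hand": 50, "tx": 0, "ty": 0, "tz": 8, "wx": 0, "wy": 0, "wz": 0},
    {"hand": 50, "tx": 0, "ty": 0, "tz": 3, "wx": 0, "wy": 0, "wz": 0},
    {"hand": 50, "tx": 0, "ty": 0, "tz": 0, "wx": 0, "wy": 0, "wz": 0}
  ]
}}

```text
clock: 11.85
eef_pos: [527.9, 274.3, 213.4]
tcp_rot: [-3.141, -0.001, -0.067]
contact_force: [0.1, -0.1, -0.3]
opening: 0.756
grasp_force: 28.0
```

```bash
python3 - <<'E'
from h import *
go([526.8,274.5,211])
E
```

```text
11.85 [527.9 274.3 213.4] [-3.1412e+00 -7.0000e-04 -6.7300e-02] F [ 0.1 -0.1 -0.3] open 64.6 g 28.0 -> t [-1.1 -0.2  2.4]
```

Call:
{"name": "arm_command", "arguments": {
  "deltas": [
    {"hand": 50, "tx": -0.5, "ty": 0, "tz": 1.5, "wx": 0, "wy": 0, "wz": 0},
    {"hand": 50, "tx": 0, "ty": 0, "tz": 1.5, "wx": 0, "wy": 0, "wz": 0},
    {"hand": 50, "tx": 0, "ty": 0, "tz": 0, "wx": 0, "wy": 0, "wz": 0}
  ]
}}

```text
clock: 12.22
eef_pos: [527.8, 274.6, 211.0]
tcp_rot: [-3.141, -0.002, -0.067]
contact_force: [-0.4, -0.1, 6.5]
opening: 0.747
grasp_force: 28.4
```

```bash
python3 - <<'E'
from h import *
go([526.8,274.5,211])
E
```

```text
12.22 [527.8 274.6 211. ] [-3.1406e+00 -1.9000e-03 -6.7100e-02] F [-0.4 -0.1  6.5] open 63.8 g 28.4 -> t [-1.   0.2 -0. ]
```

Call:
{"name": "arm_command", "arguments": {
  "deltas": [
    {"hand": 70, "tx": 0, "ty": 0, "tz": -0.5, "wx": 0, "wy": 0, "wz": 0},
    {"hand": 85, "tx": 0, "ty": 0, "tz": 0, "wx": 0, "wy": 0, "wz": 0},
    {"hand": 85, "tx": 0, "ty": 0, "tz": 0, "wx": 0, "wy": 0, "wz": 0},
    {"hand": 85, "tx": 0, "ty": 0, "tz": -15, "wx": 0, "wy": 0, "wz": 0},
    {"hand": 85, "tx": 0, "ty": 0, "tz": -45, "wx": 0, "wy": 0, "wz": 0},
    {"hand": 85, "tx": 9, "ty": 50, "tz": 0, "wx": 0, "wy": 0, "wz": 0},
    {"hand": 85, "tx": 9, "ty": 55, "tz": 0, "wx": 0, "wy": 0, "wz": 0},
    {"hand": 85, "tx": 9, "ty": 55, "tz": 0, "wx": 0, "wy": 0, "wz": 0}
  ]
}}

```text
clock: 13.22
eef_pos: [543.5, 111.4, 271.6]
tcp_rot: [-3.141, -0.002, -0.066]
contact_force: [0.5, -0.0, 0.5]
opening: 0.992
grasp_force: 0.0
```

```bash
python3 - <<'E'
from h import *
go([551.5,54,165])
f=grab('scene');g=grab('side')
c=lambda im,p:cv2.resize(im[p[1]-45:p[1]+45,p[0]-30:p[0]+30],(400,600),interpolation=cv2.INTER_CUBIC)
for q in((526.8,274.5,232),):print(proj(f,q),proj(g,q))
save(np.hstack([c(f['image'],(411,130)),c(g['image'],(190,258))]),'e4.png')
E
```

```text
13.22 [543.5 111.4 271.6] [-3.1412e+00 -1.5000e-03 -6.6400e-02] F [ 0.5 -0.   0.5] open 84.7 g 0.0 -> t [ 11.8  56.8 106.6]
[413.17334562 124.60170537] [189.10956461 251.65803984]
```

View pics/e4.png

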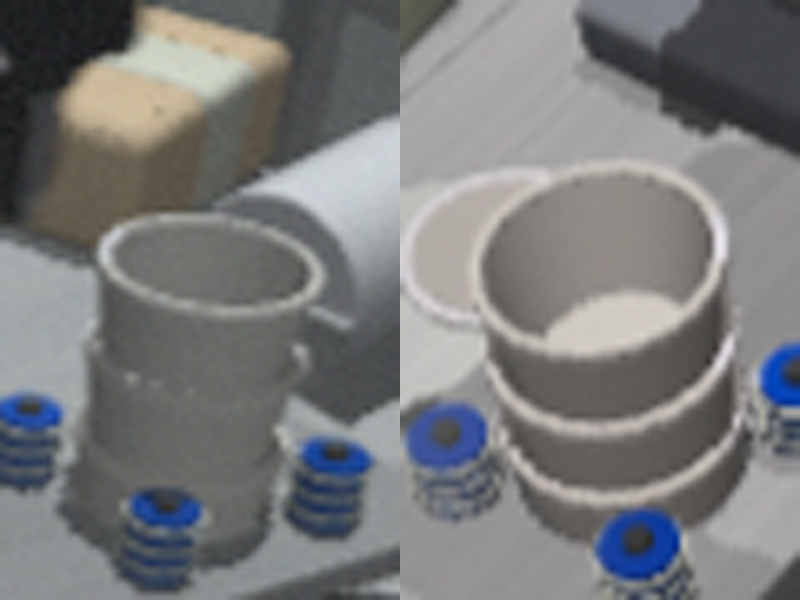

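Call:
{"name": "arm_command", "arguments": {
  "deltas": [
    {"hand": 85, "tx": 6, "ty": 40, "tz": 0, "wx": 0, "wy": 0, "wz": 0},
    {"hand": 85, "tx": 6, "ty": 17, "tz": 10, "wx": 0, "wy": 0, "wz": 0},
    {"hand": 85, "tx": 0, "ty": 0, "tz": 30, "wx": 0, "wy": 0, "wz": 0},
    {"hand": 85, "tx": 0, "ty": 0, "tz": 40, "wx": 0, "wy": 0, "wz": 0},
    {"hand": 85, "tx": 0, "ty": 0, "tz": 36, "wx": 0, "wy": 0, "wz": 0},
    {"hand": 60, "tx": 0, "ty": 0, "tz": 0, "wx": 0, "wy": 0, "wz": 0},
    {"hand": 45, "tx": 0, "ty": 0, "tz": 0, "wx": 0, "wy": 0, "wz": 0},
    {"hand": 45, "tx": 0, "ty": 0, "tz": 0, "wx": 0, "wy": 0, "wz": 0}
  ],
  "squeeze": 20
}}

```text
clock: 14.32
eef_pos: [552.5, 55.4, 156.0]
tcp_rot: [-3.141, -0.003, -0.067]
contact_force: [-0.0, 0.0, 0.3]
opening: 0.525
grasp_force: 0.0
```

```bash
python3 - <<'E'
from h import *
go([551.5,54,155])
f=grab('scene');g=grab('side');x=r.sense()['eef_pos']
c=lambda im,p:cv2.resize(im[p[1]-37:p[1]+38,p[0]-25:p[0]+25],(400,600),interpolation=cv2.INTER_CUBIC)
save(np.hstack([c(f['image'],proj(f,x).astype(int)),c(g['image'],proj(g,x).astype(int))]),'e5.png');print(proj(f,x),proj(g,x))
E
```

```text
14.32 [552.5  55.4 156. ] [-3.1411e+00 -2.6000e-03 -6.7000e-02] F [-0.   0.   0.3] open 44.9 g 0.0 -> t [-0.9  1.5  1. ]
[331.39627298 192.72156087] [245.9056917  204.61243175]
```

View pics/e5.png

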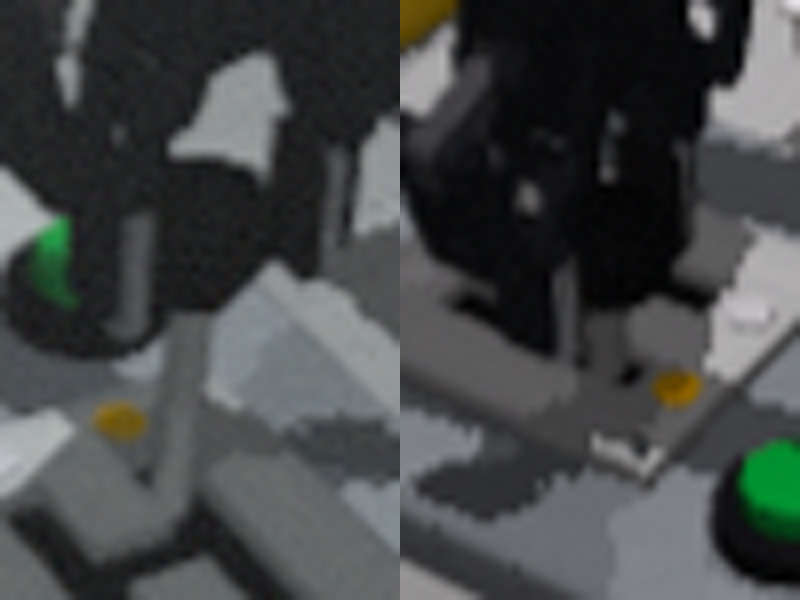

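The knob sits between the fingers at scene (332,190), with the yellow dot just below it. Gripping lightly and moving forward to neutral.

Call:
{"name": "arm_command", "arguments": {
  "deltas": [
    {"hand": 30, "tx": 0, "ty": 0, "tz": 0, "wx": 0, "wy": 0, "wz": 0},
    {"hand": 30, "tx": 0, "ty": 0, "tz": 0, "wx": 0, "wy": 0, "wz": 0},
    {"hand": 30, "tx": 6, "ty": 0, "tz": -1, "wx": 0, "wy": 0, "wz": 0},
    {"hand": 30, "tx": 8, "ty": 0, "tz": -1, "wx": 0, "wy": 0, "wz": 0},
    {"hand": 30, "tx": 8, "ty": 0, "tz": -1, "wx": 0, "wy": 0, "wz": 0}
  ]
}}

```text
clock: 15.05
eef_pos: [573.8, 54.1, 158.9]
tcp_rot: [-3.141, -0.001, -0.068]
contact_force: [-3.4, 1.7, 9.5]
opening: 0.412
grasp_force: 19.5
```

```bash
python3 - <<'E'
from h import *
c,s=np.cos(-.067),np.sin(-.067)
gm=np.array([585.5,19.8,30])
k=lambda fo,si:gm+np.array([[c,-s,0],[s,c,0],[0,0,1]])@(155*np.array([np.sin(fo),np.sin(si)*np.cos(fo),np.cos(si)*np.cos(fo)]))
for a in((-.24,.22),(0,.22),(0,0),(0,-.22),(.31,-.22)):print(a,k(*a).round(1))
p=k(0,.22);go([p[0],p[1],160]);print(r.sense()['wrist_torque'].round(2))
E
```

```text
(-0.24, 0.22) [550.9  55.  176.9]
(0, 0.22) [587.8  53.5 181.3]
(0, 0) [585.5  19.8 185. ]
(0, -0.22) [583.2 -13.9 181.3]
(0.31, -0.22) [630.5 -15.5 174.1]
15.05 [573.8  54.1 158.9] [-3.1406e+00 -9.0000e-04 -6.7900e-02] F [-3.4  1.7  9.5] open 35.2 g 19.5 -> t [14.  -0.4 -1.1]
[ 0.27  0.67 -0.27]
```

Call:
{"name": "arm_command", "arguments": {
  "deltas": [
    {"hand": 30, "tx": 7, "ty": 0, "tz": -1, "wx": 0, "wy": 0, "wz": 0},
    {"hand": 30, "tx": 7, "ty": 0, "tz": -0.5, "wx": 0, "wy": 0, "wz": 0},
    {"hand": 30, "tx": 0, "ty": 0, "tz": 0, "wx": 0, "wy": 0, "wz": 0},
    {"hand": 30, "tx": 0, "ty": 6, "tz": -1, "wx": 0, "wy": 0, "wz": 0},
    {"hand": 30, "tx": 0, "ty": 7, "tz": -1, "wx": 0, "wy": 0, "wz": 0},
    {"hand": 30, "tx": 0, "ty": 7, "tz": -1, "wx": 0, "wy": 0, "wz": 0}
  ]
}}

```text
clock: 15.8
eef_pos: [586.5, 33.9, 162.6]
tcp_rot: [-3.139, -0.002, -0.068]
contact_force: [0.6, 6.6, 4.5]
opening: 0.413
grasp_force: 20.8
```

```bash
python3 - <<'E'
from h import *
go([583.2,-13.9,160]);print(r.sense()['wrist_torque'].round(2))
E
```

```text
15.8 [586.5  33.9 162.6] [-3.1392e+00 -1.6000e-03 -6.7700e-02] F [0.6 6.6 4.5] open 35.3 g 20.8 -> t [-0.  47.9  2.6]
[1.42 0.   0.02]
```

Call:
{"name": "arm_command", "arguments": {
  "deltas": [
    {"hand": 30, "tx": 0, "ty": 7, "tz": -0.3, "wx": 0, "wy": 0, "wz": 0},
    {"hand": 30, "tx": 0, "ty": 7, "tz": 0, "wx": 0, "wy": 0, "wz": 0},
    {"hand": 30, "tx": 0, "ty": 7, "tz": 0.4, "wx": 0, "wy": 0, "wz": 0},
    {"hand": 30, "tx": 0, "ty": 7, "tz": 0.8, "wx": 0, "wy": 0, "wz": 0},
    {"hand": 30, "tx": 0, "ty": 7, "tz": 1, "wx": 0, "wy": 0, "wz": 0},
    {"hand": 30, "tx": 0, "ty": 7, "tz": 1.2, "wx": 0, "wy": 0, "wz": 0},
    {"hand": 30, "tx": 0, "ty": 6, "tz": 1, "wx": 0, "wy": 0, "wz": 0},
    {"hand": 30, "tx": 0, "ty": 0, "tz": 0, "wx": 0, "wy": 0, "wz": 0}
  ]
}}

```text
clock: 16.8
eef_pos: [582.9, -15.4, 157.8]
tcp_rot: [-3.141, -0.0, -0.068]
contact_force: [1.0, 3.8, 3.3]
opening: 0.413
grasp_force: 20.1
```

```bash
python3 - <<'E'
from h import *
go([583.2,-13.9,160]);print(r.sense()['wrist_torque'].round(2))
E
```

```text
16.8 [582.9 -15.4 157.8] [-3.1414e+00 -5.0000e-04 -6.7700e-02] F [1.  3.8 3.3] open 35.3 g 20.1 -> t [ 0.2 -1.5 -2.2]
[ 0.98 -0.07 -0.06]
```

Call:
{"name": "arm_command", "arguments": {
  "deltas": [
    {"hand": 30, "tx": 6, "ty": 0, "tz": 0.2, "wx": 0, "wy": 0, "wz": 0},
    {"hand": 30, "tx": 7, "ty": 0, "tz": 0.5, "wx": 0, "wy": 0, "wz": 0},
    {"hand": 30, "tx": 7, "ty": 0, "tz": 0.8, "wx": 0, "wy": 0, "wz": 0},
    {"hand": 30, "tx": 7, "ty": 0, "tz": 1, "wx": 0, "wy": 0, "wz": 0},
    {"hand": 30, "tx": 7, "ty": 0, "tz": 1.5, "wx": 0, "wy": 0, "wz": 0},
    {"hand": 30, "tx": 7, "ty": 0, "tz": 1.5, "wx": 0, "wy": 0, "wz": 0},
    {"hand": 30, "tx": 6, "ty": 0, "tz": 1.5, "wx": 0, "wy": 0, "wz": 0},
    {"hand": 30, "tx": 0, "ty": 0, "tz": 0, "wx": 0, "wy": 0, "wz": 0}
  ]
}}

```text
clock: 17.8
eef_pos: [630.1, -18.2, 150.7]
tcp_rot: [3.141, -0.0, -0.067]
contact_force: [0.1, 4.3, 5.0]
opening: 0.413
grasp_force: 20.4
```

```bash
python3 - <<'E'
from h import *
go([630.5,-15.5,152]);print(r.sense()['wrist_torque'].round(2))
E
```

```text
17.8 [630.1 -18.2 150.7] [ 3.1413e+00 -3.0000e-04 -6.6600e-02] F [0.1 4.3 5. ] open 35.3 g 20.4 -> t [ 0.3 -2.7 -1.3]
[0.64 0.01 0.14]
```

Call:
{"name": "arm_command", "arguments": {
  "deltas": [
    {"hand": 30, "tx": 2, "ty": 0, "tz": 0.5, "wx": 0, "wy": 0, "wz": 0},
    {"hand": 30, "tx": 2, "ty": 0, "tz": 0.5, "wx": 0, "wy": 0, "wz": 0},
    {"hand": 30, "tx": 0, "ty": 0, "tz": 0, "wx": 0, "wy": 0, "wz": 0}
  ]
}}

```text
clock: 18.18
eef_pos: [633.2, -18.3, 149.7]
tcp_rot: [3.142, 0.001, -0.067]
contact_force: [-0.8, 5.3, 5.6]
opening: 0.413
grasp_force: 20.5
```

```bash
python3 - <<'E'
from h import *
go([630.5,-15.5,152])
E
```

```text
18.18 [633.2 -18.3 149.7] [ 3.1415e+00  9.0000e-04 -6.6800e-02] F [-0.8  5.3  5.6] open 35.3 g 20.5 -> t [-2.9 -2.7 -2.3]
```

Call:
{"name": "arm_command", "arguments": {
  "deltas": [
    {"hand": 50, "tx": 0, "ty": 0, "tz": 0, "wx": 0, "wy": 0, "wz": 0},
    {"hand": 70, "tx": 0, "ty": 0, "tz": 0, "wx": 0, "wy": 0, "wz": 0},
    {"hand": 70, "tx": 0, "ty": 0, "tz": 0, "wx": 0, "wy": 0, "wz": 0},
    {"hand": 70, "tx": 0, "ty": 0, "tz": -40, "wx": 0, "wy": 0, "wz": 0},
    {"hand": 70, "tx": 0, "ty": 0, "tz": -40, "wx": 0, "wy": 0, "wz": 0},
    {"hand": 40, "tx": -40, "ty": -20, "tz": 0, "wx": 0, "wy": 0, "wz": 0},
    {"hand": 0, "tx": -50, "ty": -30, "tz": 0, "wx": 0, "wy": 0, "wz": 0},
    {"hand": 0, "tx": -50, "ty": -30, "tz": 0, "wx": 0, "wy": 0, "wz": 0}
  ]
}}

```text
clock: 19.18
eef_pos: [497.9, 71.1, 229.6]
tcp_rot: [3.142, -0.0, -0.068]
contact_force: [0.4, 0.7, 0.4]
opening: 0.18
grasp_force: 0.0
```

```bash
python3 - <<'E'
from h import *
go([487.8,66.6,145])
c,s=np.cos(-.067),np.sin(-.067);gm=np.array([585.5,19.8,30.])
k=lambda fo,si:gm+np.array([[c,-s,0],[s,c,0],[0,0,1]])@(155*np.array([np.sin(fo),np.sin(si)*np.cos(fo),np.cos(si)*np.cos(fo)]))
P=k(.31,-.22);ob=[]
for n in('scene','side'):
    f=grab(n);print(n,'exp .31',proj(f,P).round(1),'exp .2',proj(f,k(.2,-.22)).round(1))
    e=proj(f,P).astype(int)
    b=cv2.inRange(f['image'],(0,0,0),(50,50,50));b=cv2.morphologyEx(b,cv2.MORPH_OPEN,np.ones((7,7),np.uint8))
    kk,_,st,ce=cv2.connectedComponentsWithStats(b)
    for i in range(1,kk):
        if np.linalg.norm(ce[i]-e)<40: print(ce[i].round(1),st[i])
E
```

```text
19.18 [497.9  71.1 229.6] [ 3.1415e+00 -3.0000e-04 -6.8100e-02] F [0.4 0.7 0.4] open 15.3 g 0.0 -> t [-9.8  5.1 84.6]
scene exp .31 [325.1 219.8] exp .2 [319.8 212.6]
[323.6 220. ] [313 210  22  20 365]
side exp .31 [232.9 169.6] exp .2 [238.7 170.3]
[261.7 152.6] [ 241  123   41   71 2000]
[232.9 170.2] [226 164  15  14 182]
```

Call:
{"name": "arm_command", "arguments": {
  "deltas": [
    {"hand": 0, "tx": -9.5, "ty": 5, "tz": 20, "wx": 0, "wy": 0, "wz": 0},
    {"hand": 0, "tx": 0, "ty": 0, "tz": 40, "wx": 0, "wy": 0, "wz": 0},
    {"hand": 0, "tx": 0, "ty": 0, "tz": 30, "wx": 0, "wy": 0, "wz": 0},
    {"hand": 0, "tx": 0, "ty": 0, "tz": 0, "wx": 0, "wy": 0, "wz": 0},
    {"hand": 0, "tx": 0, "ty": 0, "tz": 3, "wx": 0, "wy": 0, "wz": 0},
    {"hand": 0, "tx": 0, "ty": 0, "tz": 3, "wx": 0, "wy": 0, "wz": 0},
    {"hand": 0, "tx": 0, "ty": 0, "tz": 2, "wx": 0, "wy": 0, "wz": 0},
    {"hand": 0, "tx": 0, "ty": 0, "tz": 0, "wx": 0, "wy": 0, "wz": 0}
  ]
}}

```text
clock: 20.27
eef_pos: [489.6, 66.3, 131.9]
tcp_rot: [-3.142, -0.0, -0.067]
contact_force: [0.5, -0.7, -0.2]
opening: 0.003
grasp_force: 0.0
```

```bash
python3 - <<'E'
from h import *
go([487.8,66.6,125])
E
```

```text
20.27 [489.6  66.3 131.9] [-3.1415e+00 -4.0000e-04 -6.7200e-02] F [ 0.5 -0.7 -0.2] open 0.3 g 0.0 -> t [-1.8 -0.2  6.9]
```

Call:
{"name": "arm_command", "arguments": {
  "deltas": [
    {"hand": 0, "tx": -1.5, "ty": 0, "tz": 2, "wx": 0, "wy": 0, "wz": 0},
    {"hand": 0, "tx": 0, "ty": 0, "tz": 2, "wx": 0, "wy": 0, "wz": 0},
    {"hand": 0, "tx": 0, "ty": 0, "tz": 2, "wx": 0, "wy": 0, "wz": 0},
    {"hand": 0, "tx": 0, "ty": 0, "tz": 0, "wx": 0, "wy": 0, "wz": 0}
  ]
}}

```text
clock: 20.78
eef_pos: [488.2, 66.5, 125.7]
tcp_rot: [-3.141, -0.0, -0.067]
contact_force: [-0.6, 0.8, 4.3]
opening: -0.001
grasp_force: 1.9
```

```bash
python3 - <<'E'
from h import *
go([487.8,66.6,122])
E
```

```text
20.77 [488.2  66.5 125.7] [-3.1415e+00 -2.0000e-04 -6.7200e-02] F [-0.6  0.8  4.3] open -0.1 g 1.9 -> t [-0.4 -0.1  3.7]
```

Spring contact at 4.3 N. I'll press on until it bottoms out.

Call:
{"name": "arm_command", "arguments": {
  "deltas": [
    {"hand": 0, "tx": 0, "ty": 0, "tz": 1.5, "wx": 0, "wy": 0, "wz": 0},
    {"hand": 0, "tx": 0, "ty": 0, "tz": 1, "wx": 0, "wy": 0, "wz": 0},
    {"hand": 0, "tx": 0, "ty": 0, "tz": 0, "wx": 0, "wy": 0, "wz": 0}
  ]
}}

```text
clock: 21.15
eef_pos: [488.2, 66.4, 123.9]
tcp_rot: [-3.142, -0.0, -0.067]
contact_force: [-3.8, 0.1, 13.2]
opening: 0.002
grasp_force: 6.7
```

Call:
{"name": "arm_command", "arguments": {
  "deltas": [
    {"hand": 0, "tx": 0, "ty": 0, "tz": 0.7, "wx": 0, "wy": 0, "wz": 0},
    {"hand": 0, "tx": 0, "ty": 0, "tz": 0, "wx": 0, "wy": 0, "wz": 0}
  ]
}}

```text
clock: 21.4
eef_pos: [488.2, 66.5, 123.8]
tcp_rot: [-3.141, -0.0, -0.067]
contact_force: [-6.1, -1.0, 21.1]
opening: -0.001
grasp_force: 10.6
```

Call:
{"name": "arm_command", "arguments": {
  "deltas": [
    {"hand": 0, "tx": 0, "ty": 0, "tz": -10, "wx": 0, "wy": 0, "wz": 0},
    {"hand": 0, "tx": 0, "ty": 0, "tz": -40, "wx": 0, "wy": 0, "wz": 0},
    {"hand": 0, "tx": 0, "ty": 0, "tz": -50, "wx": 0, "wy": 0, "wz": 0},
    {"hand": 0, "tx": 0, "ty": 0, "tz": -40, "wx": 0, "wy": 0, "wz": 0},
    {"hand": 0, "tx": 0, "ty": 0, "tz": 0, "wx": 0, "wy": 0, "wz": 0},
    {"hand": 0, "tx": 0, "ty": 0, "tz": 0, "wx": 0, "wy": 0, "wz": 0}
  ]
}}

```text
clock: 22.15
eef_pos: [487.3, 66.3, 261.6]
tcp_rot: [3.141, 0.001, -0.067]
contact_force: [-0.5, -0.9, 0.5]
opening: -0.001
grasp_force: 0.0
```

```bash
python3 - <<'E'
from h import *
go([487.8,66.6,122])
for n in('scene','side'):
    f=grab(n)
    b=cv2.inRange(f['image'],(0,0,0),(50,50,50));b=cv2.morphologyEx(b,cv2.MORPH_OPEN,np.ones((7,7),np.uint8))
    kk,_,st,ce=cv2.connectedComponentsWithStats(b)
    print(n,[ce[i].round(1) for i in range(1,kk) if min(np.linalg.norm(ce[i]-e) for e in((324,220),(233,170)))<8])
print(r.sign_off())
E
```

```text
22.15 [487.3  66.3 261.6] [ 3.1413e+00  1.2000e-03 -6.7200e-02] F [-0.5 -0.9  0.5] open -0.0 g 0.0 -> t [  0.4  -0.3 139.6]
scene [array([323.6, 220. ])]
side [array([232.5, 170.2])]
the job is handed in; nothing more can be done
None
```

I handed the job in at about 22 s, with no verdict returned: both matching pots are nested in the magazine, the lever is fully forward in the green slot, and the start button was pressed to its stop and released (travel judged from contact force), with the square and wide pots never touched.

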